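# Open the double-latched bar box and uncover the stoppers

## Task

Open the bamboo bar box and uncover the bottle stoppers in it (left and right as seen facing its front, the long side near the handle): turn the handle on the lid a quarter turn clockwise, lift the lid by it until the hidden second catch stops it and let go, for the lid stays ajar. Then reach in under its raised front edge, feel for the sprung catch from the right, push it to the left and, with it held aside, lift the lid past it and swing it all the way back. Last, slide the flat cover inside fully to the left, and leave the tumbler, the olive dish and the bitters bottle where they stand.

Things in the scene. Friction and masses are not known exactly. Their poses are not given: they have to be found in the camera images.
- bar_box: Bamboo bar box, fixed: 200 mm deep (its x) by 300 mm wide (its y), lower part 80 mm high with 10 mm walls, lid 50 mm, 130 mm in all. Origin: centre of the underside. Its front is the long side at its -x, near the handle, and faces about to the robot's right; its +y is the left of one who faces the front (about towards the robot). A turn handle, then a hidden safety catch hold the lid.
- box_front_rim (a point): Middle of the front wall's top outer edge, 100 mm before the box's middle, 80 mm up (axes as the box). Behind this 10 mm wall hides the safety catch: a sprung lever with an upright finger tab ending in a black bead 8 mm wide, 10 to 18 mm behind this edge and 3 to 37 mm above it. It differs from box to box: the bead lies anywhere from y = -70 to -10 mm and must be felt for (or seen in the gap).
- lid_front_edge (a point): Middle of the lid's lower front edge, 200 mm from the hinge, moves with the lid. Ajar it is some 53 mm above the rim. Through this gap a tilted finger pushes the bead from the right (free room from y = -140 mm) to the left: 2 N at first, 7 N at its stop after 24 mm, where it is 7 mm deeper. It frees the lid at 21 mm and springs back if let go: hold it aside while lifting this edge 8 mm more.
- lid (a joint): Lid angle in rad: 0 shut, about 0.27 ajar, stopped by the second catch, 1.85 at its back stop past upright. The hinge is stiff: the 0.55 kg lid stays where it is left, and takes about 8 N to lift at the front edge. Lid: 10 mm board on a frame 40 mm deep, 8 mm thick, hollow below; a wire loop for the catch (y = -90 to +10 mm) hangs 35 mm below the frame, 117 mm from the hinge.
- lid_hinge (a point): Middle of the lid's hinge line, which runs along the box's y at the back top edge of the box's lower part, 100 mm behind the box's middle, 80 mm above the trolley top.
- turn_handle (a joint): Angle of the quarter-turn handle in rad: near 0 locked, with its wing along the box's y; grows turning clockwise seen from above to 1.571, wing along the box's x, unlocked. It turns with slight friction (0.06 N m) and stays; it lets go of the lid beyond about 1.1.
- turn_handle_grip (a point): Middle of the dark wing of the handle on the lid (46 mm long, 12 mm thick, 20 mm tall; its top is 12 mm above this point, the lid's surface 17 mm below). With the lid shut it lies 55 mm before the box's middle, 80 mm left of it and 147 mm above the trolley top. The lid is lifted by it too, in an arc about the hinge. Turns with the handle.
- cover (a joint): Position in m of the flat cover inside the box: about 0 to 0.02 at first, over the right-hand well with the stoppers; grows to 0.14 sliding to the left (+y of the box), where it lies over the left-hand well. Friction about 1 N; it stays where it is left.
- cover_knob (a point): Middle of the steel knob on the flat cover (20 mm across, 13 mm tall, its top 7 mm above this point, the cover's surface 11 mm below), 77 mm above the trolley top, about level with the box's rim and 16 mm behind the box's middle line; it moves with the cover. Reached from above once the lid is open.
- tumbler: Heavy glass tumbler, 84 mm across, 95 mm tall, standing behind the box (hinge side), to the left. Origin: centre of its foot.
- olive_dish: White ceramic olive dish, 104 mm across, 34 mm tall, in front of the box's front. Origin: centre of its foot.
- bitters: Small amber bitters bottle, 48 mm across, 125 mm tall, standing behind the box (hinge side), to the right. Origin: centre of its foot.

How it is judged (in metres and radians):
On the way, in this order (a step that is already met when the one before it is completed fails the run):
1. the handle is turned to unlock, the lid still down (value of joint turn_handle above 1.2 rad and value of joint lid below 0.12 rad), for 0.05 s.
2. the lid is lifted onto its second catch and let go, standing ajar by itself (value of joint lid between 0.18 and 0.34 rad and contact force between the fingers and lid below 0.3 N), for 0.2 s.
3. the lid is freed from the second catch and swung back (value of joint lid above 1.6 rad), for 0.2 s.
At the end, for the whole second after the job is handed in: The lid stands swung back beyond 1.6 rad (its stop is 1.85), the cover is slid left to within 8 mm of its stop, both at rest, and the tumbler, olive dish and bitters bottle are within 20 mm of where they stood (value of joint lid above 1.6 rad and velocity of joint lid between -0.05 and 0.05 rad/s and value of joint cover above 0.132 m and velocity of joint cover between -0.01 and 0.01 m/s and distance of each of tumbler, olive_dish, bitters from where it was at the start of the episode below 0.02 m); the robot touches nothing.
It fails at once if a bystander is knocked over or pushed away (angle between any of tumbler, olive_dish, bitters's own z axis and vertical above 0.35 rad or distance of any of tumbler, olive_dish, bitters from where it was at the start of the episode above 0.03 m).
It also fails if it takes over 69 s, if anything falls off the work surface, if the arm or the gripper's body presses on something with over 40 N, if the wrist force passes 120 N, or if a joint passes its speed limit or range.

## Robot

A 6-joint arm with a two-finger parallel gripper is mounted at the origin on the work surface. World frame = base frame: x ahead of the robot, y to its left, z up, the work surface at z = 0. Lengths are in m, angles in degrees, forces in N, time in s.
With the tool pointing down it reaches from about 0.3 to 0.75 m from the base axis. Payload 8.5 kg.
Tool frame: the origin (TCP) lies at the very end of the fingers, on their centre line; the grasp point (between the pads) lies 19 mm behind it; z points along the fingers, y is the line along which they close (so a half turn about z gives the same grasp; the last joint's range is limited). The gripper opens to 85 mm and grips with 20 to 120 N. Pads are 22 mm wide; open, the fingers measure 114 mm over their backs; the gripper's body (76 mm by 85 mm) begins 54 mm behind the grasp point. The pads swing forward as they close: fully open they stand 13 mm farther back than shut.
Start: joints at [63.581, 21.807, 74.336, -0, 83.858, -12.336], TCP at [0.134, 0.533, 0.199] pointing down, gripper open.
Joint ranges: [-178.18, 178.18], [-50.72, 133.34], [12.68, 142.11], [-81.47, 261.47], [9.98, 163.14], [-165.26, 165.26]. Speed limits (degrees/s): [136.94, 136.94, 180, 180, 180, 180].

## Interface

Orientations are given as a 3x3 rotation matrix whose columns are the frame's x, y, z axes.
In Python, from rig import * gives the robot as it stands. The module is installed in compiled form; this text tells all that it offers.
- The arm moves only by the shell command python3 -m pendant 'ROWS' [OPENING] [FORCE]. ROWS is JSON, a list of rows, each a list of 2 entries, a list of its own where there are three numbers: the shift along the tool's x, y, z as a fraction of full scale, then the turn, a rotation vector about the tool's x, y, z as a fraction of full scale. A call has 1 to 8 rows; each row shifts and turns the commanded pose from where the row before left it, along the tool's axes as they then stand; what a row does not reach is not made up. Full scale, the value 1, is 40 mm for a shift and 5 degrees for a turn. A row lasts 1/8 s, in which the tool goes at most 62.5 mm and 10.7 degrees, less where a joint would pass 70% of its speed; a pose out of reach is approached as far as the arm can. A call with a number of a shift or a turn outside -1 to 1 is refused whole. A call with a gripper value outside its range is refused whole. OPENING is the opening, from 0 (shut) to 1 (fully open), set as the call begins (- or left out, the last holds). The fingers move at their own pace and stop on an object; FORCE is the grip in N (left out, the last holds). Time passes only in rows, so rows that do not move let the fingers close. It gives the time, the measured TCP pose, the force, the opening and the grip force at its end, in the units of the state.
- observe(): the state, without advancing time (a new reading comes with each control period).
- get_image(name): name is "side" or "top"; returns a dict with "img" (400x640x3 uint8, blue, green, red), "range_z" (400x640 float32, m along the optical axis (not along the pixel's ray), 0 where there is no reading), "camera_matrix" (3x3 intrinsics, pixels), "dist_coeffs" ([k1, k2, p1, p2, k3] as OpenCV has them; the pictures are not rectified), "eye" and "rotation" of the camera in the world. Camera axes: x right, y down, z forward; pixel columns grow to the right and rows downward; lengths in m; the calibration is good to about 2 mm. A picture is of the moment at which its call begins.
- close_job(): hands the job in; it is judged then, once.
Trained networks look in the newest picture that a camera, given by its name, has taken for a name from the list of things; names that differ only in an ending like _2 or _b are one class to them, and where a whole thing is asked for, a point or a joint stands for the part that bears it (a point fixed in the world has none). Each returns a list of dicts, best first, with "conf" (0 to 1); they miss things now and then, are a little off and sometimes report something else, mostly with a low value. They report only what shows in the picture. A call takes as long as a camera call.
- regions_of(camera, query): "mask" (400x640 bool, what is visible of it).
- landmark_of(camera, query): "point" ([x, y, z] in m, in world coordinates, good to about 4 mm: a listed point, or the origin of a listed thing).
The state is a dict: "time_s": time; "q": joint angles; "qvel": joint speeds; "joint_efforts": joint torques, N m; "position": TCP position; "tool_rot": TCP orientation; "ft_force": force on the tool from outside, world axes, zero at the start; "wrist_torque": the same for the moment, N m; "grip_width": finger opening in m; "gripper_force": force on a finger pad.
Only numpy, scipy, OpenCV 4.12 (cv2) and the standard library are available. Lean on these libraries where they do the work, as an engineer would, in place of code of your own. Each camera call takes 0.05 s, during which the arm holds its last target. There are 200 camera calls.

## Working session

There is one attempt and no reset: what is moved stays moved. The work goes in short steps, Python scripts to look and compute and a shell command to move; the robot and the scene stay as the last step left them, time stands still between calls to the robot, and variables do not carry over. Pictures are saved under pics/ and viewed, at most 10 in all, crops included, and the job is handed in when it is done.

```bash
mkdir -p pics
python3 - <<'E'
from rig import *
import cv2, numpy as np
o=observe(); print(o['time_s'],o['position'],np.round(o['tool_rot'],3).tolist(),o['grip_width'])
ims=[]
for c in ('side','top'):
    g=get_image(c); cv2.imwrite(f'pics/{c}0.png',g['img']); print(c,g['eye'],np.round(g['rotation'],3).tolist(),g['camera_matrix'].tolist() if hasattr(g['camera_matrix'],'tolist') else g['camera_matrix'])
    for n in ['bar_box','box_front_rim','lid_front_edge','lid_hinge','turn_handle_grip','cover_knob','tumbler','olive_dish','bitters']:
        l=landmark_of(c,n); print(n,[(np.round(d['point'],4).tolist(),round(d['conf'],2)) for d in l[:2]])
E
```

```text
0.0 [0.13368657 0.53316092 0.1980026 ] [[-0.97, 0.243, -0.001], [0.243, 0.97, -0.001], [0.0, -0.001, -1.0]] 0.08526109403547817
side [ 0.26204842 -0.90491623  0.7084919 ] [[0.961, -0.144, 0.238], [-0.278, -0.503, 0.818], [0.002, -0.852, -0.523]] [[464.0116492292936, 0.0, 316.66197457498595], [0.0, 464.0116492292936, 192.2759052578666], [0.0, 0.0, 1.0]]
bar_box [([0.569, 0.0786, -0.0032], 0.82)]
box_front_rim [([0.5629, -0.0165, 0.0778], 0.65)]
lid_front_edge [([0.5664, -0.0173, 0.0792], 0.85)]
lid_hinge []
turn_handle_grip [([0.4849, 0.0216, 0.1478], 0.43)]
cover_knob []
tumbler [([0.5017, 0.379, -0.0012], 0.9)]
olive_dish [([0.5656, -0.1398, -0.0007], 0.88)]
bitters [([0.6752, 0.3451, -0.0035], 0.67)]
top [0.40675279 0.05778919 0.84801472] [[-0.028, -0.983, 0.183], [-1.0, 0.027, -0.008], [0.003, -0.183, -0.983]] [[371.6193251025462, 0.0, 317.2831173312373], [0.0, 371.6193251025462, 198.9314350926256], [0.0, 0.0, 1.0]]
bar_box [([0.5694, 0.0832, -0.0037], 0.63)]
box_front_rim []
lid_front_edge []
lid_hinge []
turn_handle_grip [([0.49, 0.024, 0.1436], 0.67)]
cover_knob []
tumbler []
olive_dish []
bitters [([0.6739, 0.3438, 0.0009], 0.63)]
```

View pics/side0.png

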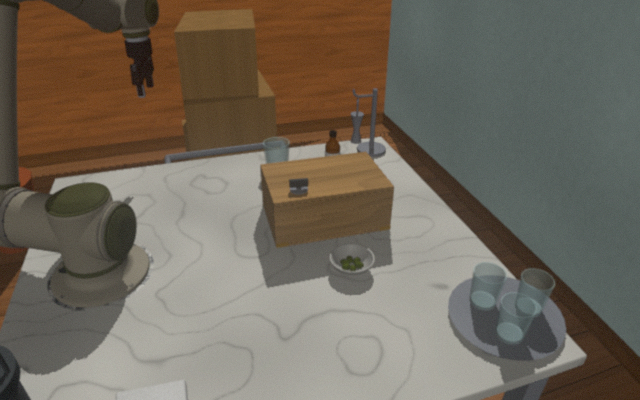

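View pics/top0.png

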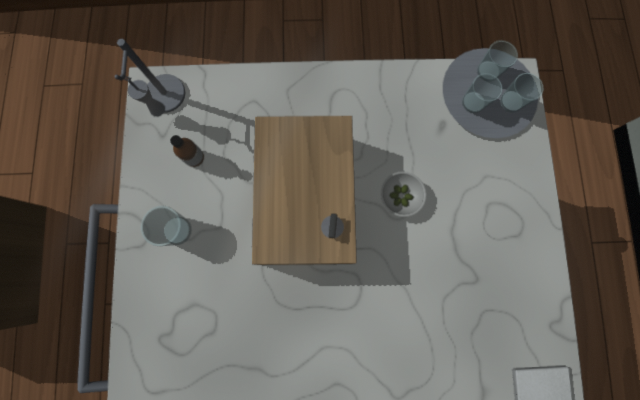

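```bash
cat > h.py <<'E'
from rig import *
import cv2, numpy as np
def cloud(g):
    z=g['range_z']; h,w=z.shape
    u,v=np.meshgrid(np.arange(w),np.arange(h))
    p=cv2.undistortPoints(np.stack([u,v],-1).reshape(-1,1,2).astype(np.float64),np.array(g['camera_matrix']),np.array(g['dist_coeffs'])).reshape(h,w,2)
    P=np.dstack([p*z[...,None],z])@np.array(g['rotation']).T+np.array(g['eye'])
    P[z<=0]=np.nan
    return P
E
python3 - <<'E'
from h import *
for c in ('top','side'):
    g=get_image(c); P=cloud(g).reshape(-1,3)
    m=(abs(P[:,2]-.13)<.006)&(P[:,0]>.38)&(P[:,0]<.76)&(P[:,1]>-.1)&(P[:,1]<.25)
    q=P[m]; r=cv2.minAreaRect((q[:,:2]*1000).astype(np.float32)); print(c,m.sum(),r,np.median(q[:,2]), cv2.boxPoints(r).round(1).tolist())
    m=(P[:,2]>.15)&(P[:,2]<.175)&(np.hypot(P[:,0]-.488,P[:,1]-.024)<.05); q=P[m]
    if m.sum()>5: print(m.sum(), q.mean(0), q[:,2].max(), cv2.minAreaRect((q[:,:2]*1000).astype(np.float32)))
E
```

```text
top 14667 ((565.6502685546875, 78.50157928466797), (200.62200927734375, 298.51123046875), 89.0) 0.13129169803664953 [[414.70001220703125, -19.200000762939453], [713.0999755859375, -24.399999618530273], [716.5999755859375, 176.1999969482422], [418.20001220703125, 181.39999389648438]]
159 [0.48448677 0.02499892 0.15994227] 0.16321844499844962 ((485.47021484375, 24.86283302307129), (11.964035987854004, 45.70093536376953), 82.5555191040039)
side 4584 ((567.7451171875, 78.29843139648438), (207.9072723388672, 301.34442138671875), 88.80587768554688) 0.1287935285775072 [[414.8999938964844, -22.5], [716.2000122070312, -28.799999237060547], [720.5999755859375, 179.10000610351562], [419.29998779296875, 185.39999389648438]]
90 [0.48589717 0.02233925 0.15561084] 0.15936429644493944 ((485.9491271972656, 23.91461181640625), (16.81937026977539, 43.88780212402344), 86.27102661132812)
```

```bash
cat >> h.py <<'E'
from scipy.spatial.transform import Rotation as Ro
def frame(z,y):
    z=np.array(z,float);z/=np.linalg.norm(z);y=np.array(y,float);y-=z*(y@z);y/=np.linalg.norm(y)
    return np.stack([np.cross(y,z),y,z],1)
def plan(p1,R1,n=None,p0=None,R0=None):
    o=observe(); p0=o['position'] if p0 is None else p0; R0=o['tool_rot'] if R0 is None else R0
    p0,R0,p1=map(np.array,(p0,R0,p1)); w=Ro.from_matrix(R0.T@R1).as_rotvec()
    d=np.linalg.norm(p1-p0)
    n=n or int(np.ceil(max(np.rad2deg(np.linalg.norm(w))/4.8,d/.036,1)))
    A=sum(Ro.from_rotvec(w*k/n).as_matrix() for k in range(n))
    s=np.linalg.solve(A,R0.T@(p1-p0))
    row=[np.round(s/.04,3).tolist(),np.round(np.rad2deg(w)/n/5,3).tolist()]
    print(n,'x',row)
    # path
    p=p0.copy();R=R0.copy();out=[]
    for k in range(n):
        p=p+R@s;R=R@Ro.from_rotvec(w/n).as_matrix();out.append(np.round(p,3).tolist())
    print('path',out[::max(1,n//4)]); return p1,R1
def yaw(a): a=np.deg2rad(a); return frame([0,0,-1],[np.cos(a),np.sin(a),0])
def st():
    o=observe(); print(round(o['time_s'],2),np.round(o['position'],4),'z',np.round(o['tool_rot'][:,2],3),'y',np.round(o['tool_rot'][:,1],3),'q',np.round(o['q'],1),'F',np.round(o['ft_force'],1),'w',round(o['grip_width'],4),np.round(o['gripper_force'],1))
E
python3 - <<'E'
from h import *
plan([.485,.0245,.215],yaw(82.6))
E
```

```text
18 x [[-0.613, -0.602, -0.023], [-0.0, -0.0, -0.074]]
path [[0.152, 0.504, 0.2], [0.225, 0.388, 0.203], [0.302, 0.274, 0.207], [0.382, 0.162, 0.21], [0.464, 0.052, 0.214]]
```

```bash
R='' ; python3 -m pendant '[[[-0.613,-0.602,-0.023],[0,0,-0.074]],[[-0.613,-0.602,-0.023],[0,0,-0.074]],[[-0.613,-0.602,-0.023],[0,0,-0.074]],[[-0.613,-0.602,-0.023],[0,0,-0.074]],[[-0.613,-0.602,-0.023],[0,0,-0.074]],[[-0.613,-0.602,-0.023],[0,0,-0.074]],[[-0.613,-0.602,-0.023],[0,0,-0.074]],[[-0.613,-0.602,-0.023],[0,0,-0.074]]]' 0.5 30
python3 -m pendant '[[[-0.613,-0.602,-0.023],[0,0,-0.074]],[[-0.613,-0.602,-0.023],[0,0,-0.074]],[[-0.613,-0.602,-0.023],[0,0,-0.074]],[[-0.613,-0.602,-0.023],[0,0,-0.074]],[[-0.613,-0.602,-0.023],[0,0,-0.074]],[[-0.613,-0.602,-0.023],[0,0,-0.074]],[[-0.613,-0.602,-0.023],[0,0,-0.074]],[[-0.613,-0.602,-0.023],[0,0,-0.074]]]'
python3 -m pendant '[[[-0.613,-0.602,-0.023],[0,0,-0.074]],[[-0.613,-0.602,-0.023],[0,0,-0.074]],[[0,0,0],[0,0,0]]]'
python3 - <<'E'
from h import *
st(); plan([.485,.0245,.137],yaw(82.6))
E
```

```text
time_s: 2.1
position: [0.283, 0.3012, 0.2062]
tool_rot: [[-0.981, 0.193, 0.0], [0.193, 0.981, 0.0], [-0.0, 0.0, -1.0]]
ft_force: [-0.4, -0.1, -0.8]
grip_width: 0.0422
gripper_force: 0.0
time_s: 3.1
position: [0.4435, 0.0779, 0.2135]
tool_rot: [[-0.99, 0.142, 0.0], [0.142, 0.99, 0.0], [-0.0, 0.0, -1.0]]
ft_force: [-0.2, -0.3, -0.3]
grip_width: 0.0428
gripper_force: 0.0
time_s: 3.48
position: [0.4856, 0.023, 0.2148]
tool_rot: [[-0.991, 0.132, -0.0], [0.132, 0.991, -0.0], [0.0, -0.0, -1.0]]
ft_force: [0.9, 0.3, 0.4]
grip_width: 0.0425
gripper_force: 0.0
3.48 [0.4856 0.023  0.2148] z [-0. -0. -1.] y [ 0.132  0.991 -0.   ] q [-11.3  14.7  82.3  -0.   83.1 -93.7] F [0.9 0.3 0.4] w 0.0425 0.0
3 x [[0.007, 0.012, 0.649], [-0.001, -0.001, -0.011]]
path [[0.485, 0.023, 0.189], [0.485, 0.024, 0.163], [0.485, 0.024, 0.137]]
```

```bash
python3 -m pendant '[[[0.007,0.012,0.65],[0,0,-0.011]],[[0.007,0.012,0.65],[0,0,-0.011]],[[0.007,0.012,0.65],[0,0,-0.011]],[[0,0,0],[0,0,0]]]'
python3 -m pendant '[[[0,0,0],[0,0,0]],[[0,0,0],[0,0,0]],[[0,0,0],[0,0,0]],[[0,0,0],[0,0,0]]]' 0 40
python3 -m pendant '[[[0,0,0],[0,0,1]],[[0,0,0],[0,0,1]],[[0,0,0],[0,0,1]],[[0,0,0],[0,0,1]],[[0,0,0],[0,0,1]],[[0,0,0],[0,0,1]]]'
```

```text
time_s: 3.98
position: [0.4828, 0.0268, 0.1362]
tool_rot: [[-0.992, 0.126, -0.003], [0.126, 0.992, 0.001], [0.004, 0.0, -1.0]]
ft_force: [0.3, -0.1, 1.4]
grip_width: 0.0427
gripper_force: 0.0
time_s: 4.47
position: [0.4842, 0.0259, 0.1375]
tool_rot: [[-0.992, 0.126, 0.0], [0.126, 0.992, -0.0], [-0.0, -0.0, -1.0]]
ft_force: [0.1, -0.3, 0.8]
grip_width: -0.0002
gripper_force: 0.0
time_s: 5.22
position: [0.4841, 0.0259, 0.1373]
tool_rot: [[-0.794, 0.608, 0.0], [0.608, 0.794, -0.0], [-0.0, 0.0, -1.0]]
ft_force: [0.5, 0.9, -0.4]
grip_width: -0.0003
gripper_force: 0.0
```

Run:
```python
from h import *
a=get_image('side'); b=get_image('top')
x=cv2.resize(a['img'][60:260,200:440],(480,400)); y=cv2.resize(b['img'][130:290,230:390],(400,400))
y=cv2.resize(b['img'][130:330,230:350+40],(320,400))
cv2.imwrite('pics/a1.png',np.hstack([x,y]))
for n in ['turn_handle_grip']:
  for c in('side','top'): print(c,[(np.round(d['point'],4).tolist(),round(d['conf'],2)) for d in landmark_of(c,n)])
```

```text
side [([0.4883, 0.0242, 0.1458], 0.51)]
top []
```

View pics/a1.png

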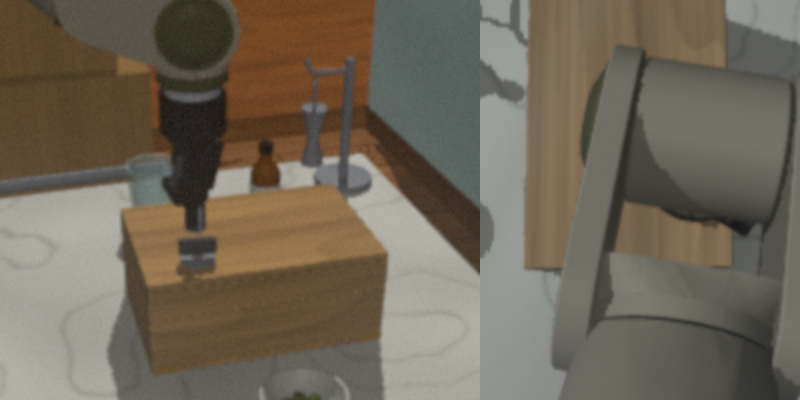

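Run:
```python
from h import *
g=get_image('side'); P=cloud(g)
for v in range(160,192,3): print(v,[np.round(P[v,u],3).tolist() for u in (294,297,300)], g['img'][v,297])
st()
```

```text
160 [[0.468, -0.017, 0.233], [0.479, -0.002, 0.224], [0.489, 0.013, 0.215]] [33 38 42]
163 [[0.471, -0.003, 0.218], [0.479, -0.002, 0.216], [0.489, 0.013, 0.207]] [31 35 42]
166 [[0.477, 0.021, 0.198], [0.481, 0.01, 0.202], [0.489, 0.011, 0.201]] [35 42 44]
169 [[0.476, 0.019, 0.191], [0.48, 0.007, 0.196], [0.489, 0.015, 0.191]] [30 35 39]
172 [[0.475, 0.017, 0.184], [0.482, 0.013, 0.185], [0.489, 0.015, 0.183]] [36 38 45]
175 [[0.478, 0.029, 0.169], [0.482, 0.014, 0.176], [0.489, 0.014, 0.175]] [61 63 71]
178 [[0.49, 0.083, 0.129], [0.497, 0.081, 0.129], [0.505, 0.082, 0.127]] [ 75  99 122]
181 [[0.476, 0.022, 0.157], [0.483, 0.022, 0.155], [0.489, 0.017, 0.157]] [53 57 60]
184 [[0.476, 0.022, 0.149], [0.483, 0.021, 0.148], [0.49, 0.019, 0.148]] [53 56 58]
187 [[0.476, 0.023, 0.139], [0.482, 0.018, 0.141], [0.489, 0.018, 0.14]] [62 65 66]
190 [[0.475, 0.021, 0.132], [0.482, 0.02, 0.132], [0.489, 0.017, 0.133]] [74 77 76]
5.47 [0.4841 0.0259 0.1372] z [ 0. -0. -1.] y [0.604 0.797 0.   ] q [-11.   18.7  90.3   0.   71.  -63.8] F [-0.3 -0.1 -0.3] w 0.0001 0.0
```

```bash
python3 -m pendant '[[[0,0,0],[0,0,-1]],[[0,0,0],[0,0,-1]],[[0,0,0],[0,0,-1]],[[0,0,0],[0,0,-1]],[[0,0,0],[0,0,-1]],[[0,0,0],[0,0,-1]]]' 0.5 40
python3 -m pendant '[[[0,0.04,0.3],[0,0,0]],[[0,0,0.25],[0,0,0]],[[0,0,0],[0,0,0]]]'
python3 - <<'E'
from h import *
st()
g=get_image('side'); P=cloud(g); cv2.imwrite('pics/a2.png',cv2.resize(g['img'][120:210,240:360],(720,540)))
E
```

```text
time_s: 6.22
position: [0.4841, 0.026, 0.1372]
tool_rot: [[-0.993, 0.122, 0.0], [0.122, 0.993, 0.0], [-0.0, 0.0, -1.0]]
ft_force: [0.7, 0.0, -0.6]
grip_width: 0.0425
gripper_force: 0.0
time_s: 6.6
position: [0.4837, 0.0277, 0.1141]
tool_rot: [[-0.992, 0.127, -0.002], [0.127, 0.992, 0.0], [0.002, 0.0, -1.0]]
ft_force: [-0.3, 0.2, -0.8]
grip_width: 0.0427
gripper_force: 0.0
6.6 [0.4837 0.0277 0.1141] z [-0.002  0.    -1.   ] y [0.127 0.992 0.   ] q [-10.8  20.3  92.3  -0.   67.6 -93.5] F [-0.3  0.2 -0.8] w 0.0427 0.0
```

View pics/a2.png

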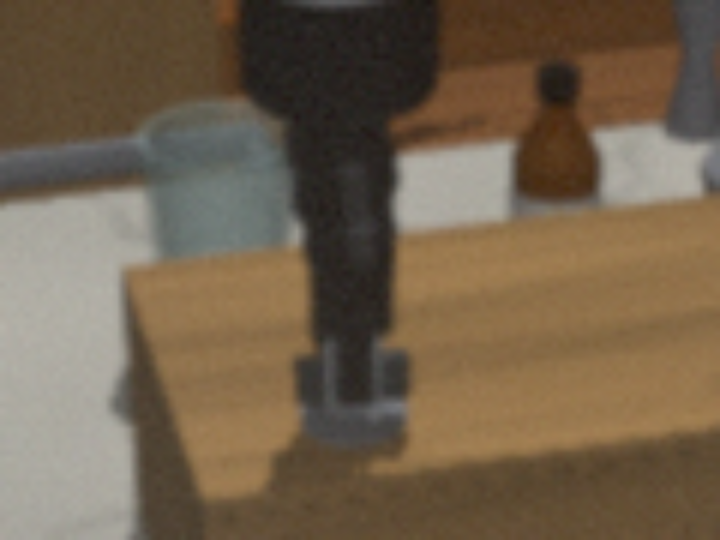

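```bash
python3 -m pendant '[[[0,0,0],[0,0,0]],[[0,0,0],[0,0,0]],[[0,0,0],[0,0,0]]]' 0 40
python3 -m pendant '[[[0,0,0],[0,0,1]],[[0,0,0],[0,0,1]],[[0,0,0],[0,0,1]],[[0,0,0],[0,0,1]]]'
```

```text
time_s: 7.02
position: [0.4843, 0.0263, 0.1157]
tool_rot: [[-0.992, 0.127, 0.0], [0.127, 0.992, -0.003], [-0.001, -0.003, -1.0]]
ft_force: [-2.1, -7.0, 2.1]
grip_width: 0.0106
gripper_force: 42.1
time_s: 7.52
position: [0.4845, 0.0269, 0.1157]
tool_rot: [[-0.888, 0.461, 0.001], [0.461, 0.888, -0.001], [-0.001, -0.001, -1.0]]
ft_force: [-1.1, -3.3, 1.1]
grip_width: 0.0106
gripper_force: 42.0
```

```bash
python3 -m pendant '[[[0,0,0],[0,0,1]],[[0,0,0],[0,0,1]],[[0,0,0],[0,0,1]],[[0,0,0],[0,0,1]],[[0,0,0],[0,0,1]],[[0,0,0],[0,0,1]],[[0,0,0],[0,0,1]],[[0,0,0],[0,0,1]]]'
python3 -m pendant '[[[0,0,0],[0,0,1]],[[0,0,0],[0,0,1]],[[0,0,0],[0,0,1]],[[0,0,0],[0,0,1]],[[0,0,0],[0,0,0]]]'
python3 - <<'E'
from h import *
st();o=observe();print(o['wrist_torque'])
E
```

```text
time_s: 8.52
position: [0.4855, 0.0277, 0.1157]
tool_rot: [[-0.384, 0.923, 0.003], [0.923, 0.384, 0.0], [-0.001, 0.003, -1.0]]
ft_force: [4.8, 1.7, -1.5]
grip_width: 0.0105
gripper_force: 41.7
time_s: 9.15
position: [0.4861, 0.0278, 0.1157]
tool_rot: [[-0.046, 0.999, 0.005], [0.999, 0.046, 0.001], [0.0, 0.005, -1.0]]
ft_force: [5.6, 3.2, -3.1]
grip_width: 0.0107
gripper_force: 41.6
9.15 [0.4861 0.0278 0.1157] z [ 0.005  0.001 -1.   ] y [0.999 0.046 0.005] q [-10.7  20.2  92.1   0.1  67.5 -13.4] F [ 5.6  3.2 -3.1] w 0.0107 41.6
[ 0.39942008 -1.19921455  0.00992882]
```

```bash
python3 -m pendant '[[[0,0,0],[0,0,0.72]],[[0,0,0],[0,0,0]],[[0,0,0],[0,0,0]]]' 0 60
python3 -m pendant '[[[0.066,0,-0.2],[0,-0.6,0]],[[0.066,0,-0.2],[0,-0.6,0]],[[0,0,0],[0,0,0]]]'
python3 - <<'E'
from h import *
st()
E
```

```text
time_s: 9.52
position: [0.4862, 0.0278, 0.1158]
tool_rot: [[0.015, 1.0, 0.005], [1.0, -0.015, 0.001], [0.001, 0.005, -1.0]]
ft_force: [6.9, 2.3, -3.8]
grip_width: 0.0104
gripper_force: 63.2
time_s: 9.9
position: [0.4864, 0.0328, 0.1323]
tool_rot: [[0.014, 1.0, 0.004], [0.994, -0.014, -0.107], [-0.107, 0.005, -0.994]]
ft_force: [4.0, -2.4, 3.6]
grip_width: 0.01
gripper_force: 63.9
9.9 [0.4864 0.0328 0.1323] z [ 0.004 -0.107 -0.994] y [ 1.    -0.014  0.005] q [-6.4 19.6 90.2 -6.5 69.5 -3.3] F [ 4.  -2.4  3.6] w 0.01 63.9
```

```bash
cat >> h.py <<'E'
def lidang(c='side'):
    g=get_image(c); P=cloud(g).reshape(-1,3)
    # front edge region away from arm: x .56-.70, lid top
    m=(P[:,0]>.58)&(P[:,0]<.70)&(P[:,1]>.0)&(P[:,1]<.16)&(P[:,2]>.1)&(P[:,2]<.35); q=P[m]
    f=np.polyfit(q[:,1],q[:,2],1); print('lid slope',np.arctan(-f[0]),m.sum()); return g
E
python3 - <<'E'
from h import *
lidang()
E
```

```text
lid slope 0.10988639363872796 1115
```

```bash
python3 -m pendant '[[[0.066,0,-0.2],[0,-0.6,0]],[[0.066,0,-0.2],[0,-0.6,0]],[[0.033,0,-0.1],[0,-0.3,0]],[[0,0,0],[0,0,0]]]'
python3 -m pendant '[[[0.022,0,-0.067],[0,-0.2,0]],[[0,0,0],[0,0,0]]]'
python3 - <<'E'
from h import *
st();lidang()
E
```

```text
time_s: 10.45
position: [0.4865, 0.0411, 0.1514]
tool_rot: [[0.015, 1.0, 0.002], [0.971, -0.014, -0.238], [-0.238, 0.005, -0.971]]
ft_force: [4.7, -9.3, 4.5]
grip_width: 0.01
gripper_force: 63.7
time_s: 10.7
position: [0.4865, 0.0421, 0.1536]
tool_rot: [[0.016, 1.0, 0.001], [0.967, -0.015, -0.255], [-0.255, 0.005, -0.967]]
ft_force: [5.5, -11.1, 2.1]
grip_width: 0.0099
gripper_force: 63.4
10.7 [0.4865 0.0421 0.1536] z [ 0.001 -0.255 -0.967] y [ 1.    -0.015  0.005] q [ -0.2  19.7  87.4 -15.4  73.4   5.2] F [  5.5 -11.1   2.1] w 0.0099 63.4
lid slope 0.21303057382887244 748
```

```bash
python3 -m pendant '[[[0.0,0,-0.12],[0,-0.2,0]],[[0,0,0],[0,0,0]]]'
python3 -m pendant '[[[0.0,0,-0.1],[0,-0.2,0]],[[0,0,0],[0,0,0]]]'
python3 - <<'E'
from h import *
st();lidang()
E
```

```text
time_s: 11.0
position: [0.4864, 0.044, 0.1567]
tool_rot: [[0.015, 1.0, -0.001], [0.963, -0.015, -0.27], [-0.27, 0.004, -0.963]]
ft_force: [9.9, -9.6, -10.9]
grip_width: 0.0102
gripper_force: 61.9
time_s: 11.25
position: [0.4861, 0.0445, 0.1582]
tool_rot: [[0.014, 1.0, -0.004], [0.958, -0.015, -0.287], [-0.287, 0.0, -0.958]]
ft_force: [17.0, -15.6, -28.6]
grip_width: 0.0096
gripper_force: 59.8
11.25 [0.4861 0.0445 0.1582] z [-0.004 -0.287 -0.958] y [ 1.    -0.015  0.   ] q [  1.2  19.9  86.7 -17.3  74.7   6.8] F [ 17.  -15.6 -28.6] w 0.0096 59.8
lid slope 0.2203547338267634 747
```

```bash
python3 -m pendant '[[[0,0,0.1],[0,0.2,0]],[[0,0,0],[0,0,0]],[[0,0,0],[0,0,0]]]' 0.5
python3 -m pendant '[[[0,0,-0.8],[0,0,0]],[[0,0,-1],[0,0,0]],[[0,0,-1],[0,0,0]],[[0,0,-0.5],[0,0,0]],[[0,0,0],[0,0,0]]]' 0
python3 - <<'E'
from h import *
st();g=lidang();g2=lidang('top')
P=cloud(g)
cv2.imwrite('pics/a3.png',cv2.resize(g['img'][100:280,220:420],(800,720))[:600])
for c in('side','top'):
  for n in ['lid_front_edge','box_front_rim']: print(c,n,[(np.round(d['point'],4).tolist(),round(d['conf'],2)) for d in landmark_of(c,n)])
# fingers tip depth cluster near tool, above lid
E
```

```text
time_s: 11.68
position: [0.4846, 0.0455, 0.1574]
tool_rot: [[0.015, 1.0, -0.003], [0.963, -0.015, -0.267], [-0.267, 0.001, -0.964]]
ft_force: [-0.0, 0.1, 0.3]
grip_width: 0.0426
gripper_force: 0.0
time_s: 12.3
position: [0.4853, 0.0811, 0.2854]
tool_rot: [[0.015, 1.0, -0.001], [0.964, -0.014, -0.267], [-0.267, 0.003, -0.964]]
ft_force: [-0.0, -0.5, -0.3]
grip_width: -0.0001
gripper_force: 0.0
12.3 [0.4853 0.0811 0.2854] z [-0.001 -0.267 -0.964] y [ 1.    -0.014  0.003] q [  4.8  15.2  71.6 -15.5  94.4   4.6] F [-0.  -0.5 -0.3] w -0.0001 0.0
lid slope 0.22230387892752337 747
lid slope 0.26571295784550325 3957
side lid_front_edge [([0.5679, -0.0133, 0.134], 0.69)]
side box_front_rim [([0.5653, -0.0174, 0.079], 0.77)]
top lid_front_edge [([0.566, -0.0113, 0.1363], 0.59), ([0.4984, 0.3757, 0.0005], 0.16)]
top box_front_rim [([0.5643, -0.0195, 0.0816], 0.76), ([0.4991, 0.3759, -0.0016], 0.26)]
```

View pics/a3.png

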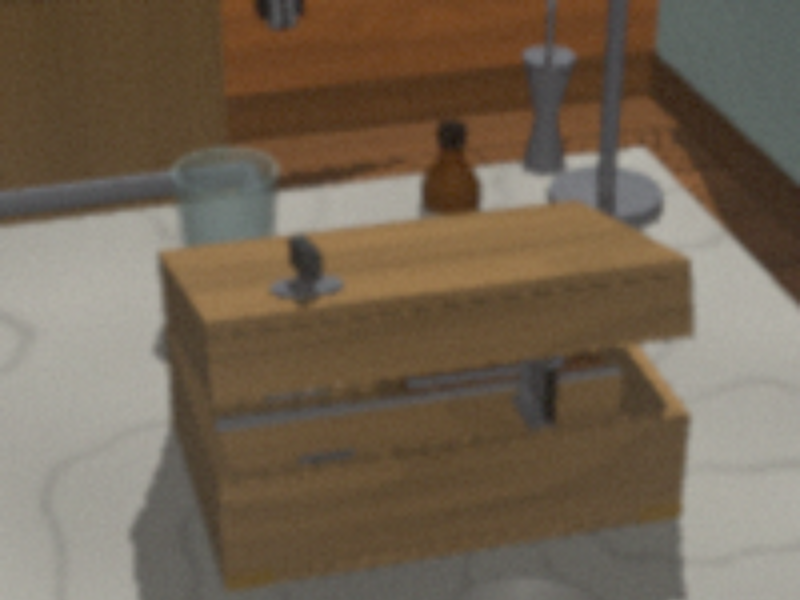

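Run:
```python
from h import *
g=get_image('side'); P=cloud(g)
for v in (192,195,198,201,204): print(v,[(u,np.round(P[v,u],3).tolist(),int(g['img'][v,u].mean())) for u in (350,353,355,357,359)])
print('tip')
for v in (95,100,103,105,106,107,108,109): print(v,[(u,np.round(P[v,u],3).tolist()) for u in (287,290,293)])
```

```text
192 [(350, [0.623, 0.032, 0.095], 76), (353, [0.626, 0.02, 0.102], 53), (355, [0.625, 0.003, 0.112], 56), (357, [0.628, -0.001, 0.114], 54), (359, [0.664, 0.072, 0.065], 57)]
195 [(350, [0.623, 0.033, 0.086], 70), (353, [0.625, 0.016, 0.096], 58), (355, [0.626, 0.005, 0.102], 55), (357, [0.625, -0.009, 0.111], 38), (359, [0.662, 0.066, 0.059], 65)]
198 [(350, [0.624, 0.032, 0.077], 71), (353, [0.625, 0.015, 0.087], 59), (355, [0.625, 0.002, 0.096], 54), (357, [0.624, -0.015, 0.106], 34), (359, [0.663, 0.067, 0.049], 66)]
201 [(350, [0.623, 0.029, 0.07], 66), (353, [0.631, 0.029, 0.069], 67), (355, [0.627, 0.006, 0.084], 53), (357, [0.626, -0.009, 0.093], 35), (359, [0.662, 0.065, 0.041], 70)]
204 [(350, [0.619, 0.019, 0.068], 68), (353, [0.625, 0.013, 0.071], 66), (355, [0.63, 0.012, 0.07], 64), (357, [0.627, -0.01, 0.085], 44), (359, [0.664, 0.067, 0.03], 65)]
tip
95 [(287, [0.48, 0.087, 0.347]), (290, [0.488, 0.09, 0.345]), (293, [0.494, 0.09, 0.344])]
100 [(287, [0.478, 0.081, 0.337]), (290, [0.485, 0.08, 0.336]), (293, [0.494, 0.089, 0.332])]
103 [(287, [0.48, 0.09, 0.326]), (290, [0.485, 0.083, 0.328]), (293, [0.493, 0.086, 0.326])]
105 [(287, [0.479, 0.086, 0.323]), (290, [0.485, 0.081, 0.324]), (293, [0.492, 0.084, 0.322])]
106 [(287, [0.479, 0.088, 0.32]), (290, [0.484, 0.08, 0.322]), (293, [0.492, 0.083, 0.32])]
107 [(287, [0.479, 0.088, 0.317]), (290, [0.484, 0.079, 0.32]), (293, [0.492, 0.083, 0.318])]
108 [(287, [0.954, 2.262, -0.547]), (290, [0.979, 2.272, -0.553]), (293, [0.998, 2.255, -0.549])]
109 [(287, [0.946, 2.227, -0.541]), (290, [0.975, 2.254, -0.554]), (293, [1.0, 2.264, -0.561])]
```

Run:
```python
from h import *
o=observe(); R=o['tool_rot']; 
for c in ('side','top'):
    P=cloud(get_image(c)).reshape(-1,3); L=(P-o['position'])@R
    m=(abs(L[:,0])<.08)&(abs(L[:,1])<.08)&(L[:,2]>-.25)&(L[:,2]<0.02); L=L[m]; print(c,len(L))
    for a in np.arange(-.2,0,.01):
        q=L[(L[:,2]>=a)&(L[:,2]<a+.01)]
        if len(q)>3: print(round(a,3),len(q),'x',np.round(np.percentile(q[:,0],[3,97]),3),'y',np.round(np.percentile(q[:,1],[3,97]),3))
```

```text
side 3210
-0.2 159 x [-0.038 -0.007] y [-0.035  0.032]
-0.19 150 x [-0.039 -0.007] y [-0.035  0.03 ]
-0.18 150 x [-0.04  -0.008] y [-0.035  0.032]
-0.17 159 x [-0.038 -0.006] y [-0.035  0.034]
-0.16 147 x [-0.027 -0.005] y [-0.034  0.034]
-0.15 163 x [-0.013 -0.005] y [-0.039  0.037]
-0.14 178 x [-0.021 -0.001] y [-0.041  0.043]
-0.13 219 x [-0.019  0.003] y [-0.057  0.056]
-0.12 202 x [-0.018  0.   ] y [-0.056  0.056]
-0.11 145 x [-0.019  0.012] y [-0.049  0.05 ]
-0.1 147 x [-0.016  0.011] y [-0.043  0.042]
-0.09 136 x [-0.015  0.011] y [-0.035  0.034]
-0.08 78 x [-0.013  0.002] y [-0.021  0.024]
-0.07 56 x [-0.012  0.001] y [-0.013  0.013]
-0.06 57 x [-0.012  0.002] y [-0.013  0.014]
-0.05 53 x [-0.013  0.006] y [-0.013  0.013]
-0.04 23 x [-0.012  0.001] y [-0.009  0.007]
top 1208
-0.19 30 x [-0.039 -0.037] y [-0.006  0.011]
-0.18 92 x [-0.039 -0.034] y [-0.014  0.018]
-0.17 49 x [-0.039 -0.033] y [-0.018  0.019]
-0.13 36 x [-0.02  -0.012] y [-0.018  0.06 ]
-0.12 71 x [-0.019 -0.009] y [-0.017  0.053]
-0.11 125 x [-0.019 -0.011] y [-0.042  0.047]
-0.1 113 x [-0.014 -0.008] y [-0.041  0.04 ]
-0.09 128 x [-0.015 -0.006] y [-0.033  0.031]
-0.08 41 x [-0.015 -0.006] y [-0.019  0.011]
-0.07 26 x [-0.013 -0.008] y [-0.014  0.005]
-0.06 47 x [-0.013 -0.008] y [-0.014  0.012]
-0.05 44 x [-0.013 -0.001] y [-0.014  0.012]
-0.04 11 x [-0.013 -0.008] y [-0.007  0.005]
```

Run:
```python
from h import *
c=np.sqrt(.5); z=np.array([0,c,-c]); R=frame(z,[1,-.0175,0])
tip=np.array([.668,.002,.091]); rep=tip+.034*z
A=rep-.12*z
plan(A,R)
plan(rep,R,p0=A,R0=R)
```

```text
13 x [[-0.326, 0.357, 0.198], [0.009, 0.931, -0.004]]
path [[0.499, 0.066, 0.28], [0.541, 0.024, 0.26], [0.583, -0.013, 0.231], [0.626, -0.041, 0.194], [0.668, -0.059, 0.152]]
4 x [[0.0, 0.0, 0.75], [0.0, 0.0, 0.0]]
path [[0.668, -0.038, 0.131], [0.668, -0.016, 0.109], [0.668, 0.005, 0.088], [0.668, 0.026, 0.067]]
```

```bash
python3 -m pendant '[[[-0.326,0.357,0.198],[0.009,0.931,-0.004]],[[-0.326,0.357,0.198],[0.009,0.931,-0.004]],[[-0.326,0.357,0.198],[0.009,0.931,-0.004]],[[-0.326,0.357,0.198],[0.009,0.931,-0.004]],[[-0.326,0.357,0.198],[0.009,0.931,-0.004]],[[-0.326,0.357,0.198],[0.009,0.931,-0.004]],[[-0.326,0.357,0.198],[0.009,0.931,-0.004]]]'
python3 -m pendant '[[[-0.326,0.357,0.198],[0.009,0.931,-0.004]],[[-0.326,0.357,0.198],[0.009,0.931,-0.004]],[[-0.326,0.357,0.198],[0.009,0.931,-0.004]],[[-0.326,0.357,0.198],[0.009,0.931,-0.004]],[[-0.326,0.357,0.198],[0.009,0.931,-0.004]],[[-0.326,0.357,0.198],[0.009,0.931,-0.004]],[[0,0,0],[0,0,0]]]'
python3 - <<'E'
from h import *
st()
c=np.sqrt(.5); z=np.array([0,c,-c]); R=frame(z,[1,-.0175,0])
tip=np.array([.668,.002,.091]); rep=tip+.034*z
plan(rep-.12*z,R); plan(rep,R)
E
```

```text
time_s: 13.62
position: [0.5841, -0.013, 0.2313]
tool_rot: [[0.014, 1.0, -0.001], [0.955, -0.013, 0.296], [0.296, -0.005, -0.955]]
ft_force: [-0.3, 0.5, -0.8]
grip_width: -0.0
gripper_force: 0.0
time_s: 14.5
position: [0.6679, -0.0596, 0.1496]
tool_rot: [[0.016, 1.0, -0.002], [0.706, -0.01, 0.709], [0.708, -0.013, -0.706]]
ft_force: [0.1, 0.6, 0.2]
grip_width: -0.0
gripper_force: 0.0
14.5 [ 0.6679 -0.0596  0.1496] z [-0.002  0.709 -0.706] y [ 1.    -0.01  -0.013] q [-31.   44.9  54.1  38.8 104.7 -28.1] F [0.1 0.6 0.2] w -0.0 0.0
1 x [[0.053, 0.001, -0.025], [-0.024, -0.024, -0.043]]
path [[0.668, -0.059, 0.152]]
4 x [[0.012, 0.001, 0.744], [-0.006, -0.006, -0.011]]
path [[0.668, -0.038, 0.129], [0.668, -0.017, 0.108], [0.668, 0.005, 0.088], [0.668, 0.026, 0.067]]
```

Reached standoff. Check with a look where the tip really is relative to the gap before entering.

Run:
```python
from h import *
o=observe(); R=o['tool_rot']
g=get_image('side')
P=cloud(g).reshape(-1,3); L=(P-o['position'])@R
m=(abs(L[:,0])<.025)&(abs(L[:,1])<.025)&(L[:,2]>-.08)&(L[:,2]<0.02); L=L[m]
for a in np.arange(-.08,.02,.01):
    q=L[(L[:,2]>=a)&(L[:,2]<a+.01)]
    if len(q)>3: print(round(a,3),len(q),'x',np.round(np.percentile(q[:,0],[3,97]),3),'y',np.round(np.percentile(q[:,1],[3,97]),3))
cv2.imwrite('pics/a4.png',cv2.resize(g['img'][60:240,240:480],(800,600)))
```

```text
-0.08 12 x [-0.014 -0.007] y [-0.014  0.01 ]
-0.07 5 x [-0.012 -0.008] y [-0.008  0.005]
-0.06 7 x [-0.012 -0.009] y [-0.006  0.004]
-0.05 12 x [-0.011 -0.007] y [-0.01   0.007]
```

View pics/a4.png

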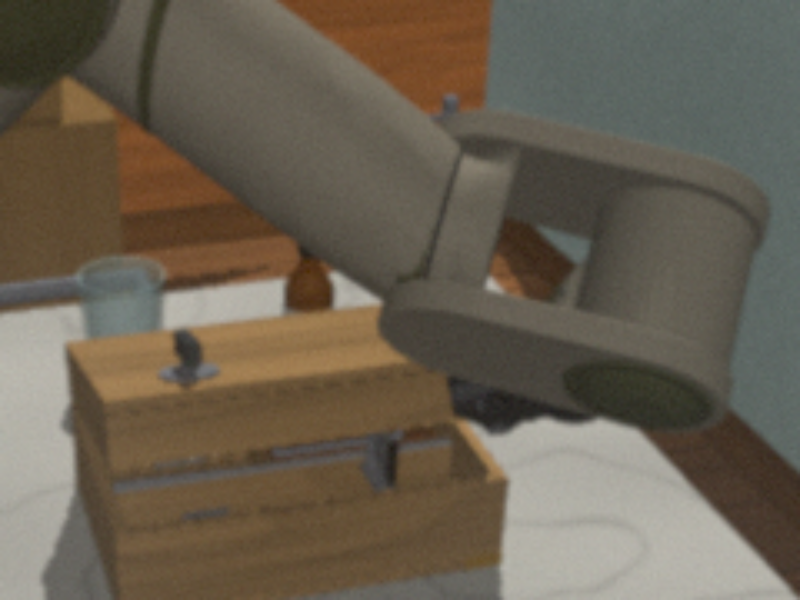

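```bash
python3 -m pendant '[[[0.05,0,0.7],[-0.02,-0.02,-0.04]],[[0,0,0.75],[0,0,0]],[[0,0,0],[0,0,0]]]'
python3 -m pendant '[[[0,0,0.75],[0,0,0]],[[0,0,0.75],[0,0,0]],[[0,0,0],[0,0,0]]]'
python3 - <<'E'
from h import *
st()
E
```

```text
time_s: 14.92
position: [0.6675, -0.0143, 0.1134]
tool_rot: [[0.007, 1.0, -0.001], [0.708, -0.004, 0.706], [0.706, -0.005, -0.709]]
ft_force: [0.6, -0.2, 0.5]
grip_width: -0.0002
gripper_force: 0.0
time_s: 15.3
position: [0.668, 0.0268, 0.071]
tool_rot: [[0.007, 1.0, 0.0], [0.708, -0.005, 0.706], [0.706, -0.005, -0.708]]
ft_force: [0.8, 0.3, 1.0]
grip_width: -0.0001
gripper_force: 0.0
15.3 [0.668  0.0268 0.071 ] z [ 0.     0.706 -0.708] y [ 1.    -0.005 -0.005] q [-24.7  46.7  64.3  39.9  91.2 -31.6] F [0.8 0.3 1. ] w -0.0001 0.0
```

```bash
python3 -m pendant '[[[0,-0.5,0],[0,0,0]],[[0,0,0],[0,0,0]]]'
python3 -m pendant '[[[0,-0.15,0],[0,0,0]],[[0,0,0],[0,0,0]]]'
python3 -m pendant '[[[0,-0.15,0],[0,0,0]],[[0,0,0],[0,0,0]]]'
```

```text
time_s: 15.55
position: [0.6487, 0.0249, 0.0725]
tool_rot: [[0.007, 1.0, 0.004], [0.709, -0.008, 0.705], [0.705, -0.002, -0.709]]
ft_force: [1.3, -1.3, 0.2]
grip_width: -0.0
gripper_force: 0.0
time_s: 15.8
position: [0.6431, 0.0256, 0.0712]
tool_rot: [[0.008, 1.0, 0.004], [0.709, -0.008, 0.706], [0.706, -0.003, -0.709]]
ft_force: [2.1, -0.6, 0.1]
grip_width: 0.0002
gripper_force: 1.0
time_s: 16.05
position: [0.6365, 0.0261, 0.0707]
tool_rot: [[0.008, 1.0, 0.002], [0.708, -0.008, 0.706], [0.706, -0.004, -0.708]]
ft_force: [2.8, -0.9, 2.2]
grip_width: -0.0004
gripper_force: 1.4
```

```bash
python3 -m pendant '[[[0,-0.15,0.05],[0,0,0]],[[0,-0.15,0.05],[0,0,0]],[[0,0,0],[0,0,0]]]'
python3 -m pendant '[[[0,-0.1,0.03],[0,0,0]],[[0,0,0],[0,0,0]]]'
python3 - <<'E'
from h import *
st()
E
```

```text
time_s: 16.42
position: [0.6245, 0.0294, 0.068]
tool_rot: [[0.008, 1.0, 0.003], [0.708, -0.008, 0.706], [0.706, -0.004, -0.708]]
ft_force: [5.3, -1.2, 2.1]
grip_width: -0.0003
gripper_force: 2.9
time_s: 16.68
position: [0.6209, 0.0302, 0.0672]
tool_rot: [[0.008, 1.0, 0.004], [0.708, -0.008, 0.706], [0.706, -0.003, -0.708]]
ft_force: [7.3, -1.6, 2.2]
grip_width: 0.0002
gripper_force: 3.3
16.68 [0.6209 0.0302 0.0672] z [ 0.004  0.706 -0.708] y [ 1.    -0.008 -0.003] q [-26.2  43.   73.8  39.5  87.5 -36.3] F [ 7.3 -1.6  2.2] w 0.0002 3.3
```

```bash
python3 -m pendant '[[[0,-0.06,0],[0,0,0]],[[0.09,0,-0.09],[0,0,0]],[[0.09,0,-0.09],[0,0,0]],[[0,0,0],[0,0,0]]]'
python3 -m pendant '[[[0.09,0,-0.09],[0,0,0]],[[0.09,0,-0.09],[0,0,0]],[[0,0,0],[0,0,0]]]'
python3 - <<'E'
from h import *
lidang('top'); st()
E
```

```text
time_s: 17.18
position: [0.6187, 0.0294, 0.0756]
tool_rot: [[0.009, 1.0, 0.004], [0.71, -0.009, 0.704], [0.704, -0.004, -0.71]]
ft_force: [9.7, -3.5, -7.1]
grip_width: -0.0003
gripper_force: 4.6
time_s: 17.55
position: [0.6182, 0.0297, 0.0858]
tool_rot: [[0.009, 1.0, 0.002], [0.71, -0.008, 0.705], [0.705, -0.005, -0.71]]
ft_force: [6.2, -2.8, -6.6]
grip_width: -0.0002
gripper_force: 5.6
lid slope 0.3139337644570895 4534
17.6 [0.6182 0.0297 0.0858] z [ 0.002  0.705 -0.71 ] y [ 1.    -0.008 -0.005] q [-26.4  41.5  73.3  39.2  89.1 -35. ] F [ 6.7 -3.2 -6. ] w 0.0 5.6
```

```bash
cat > arc.py <<'E'
from h import *
import sys
def pose(phi,x):
    th=np.deg2rad(np.interp(phi,[.35,1.7],[45,80])); e=np.interp(phi,[.4,.8],[.037,.022])
    edge=np.array([.178-.2*np.cos(phi),.08+.2*np.sin(phi)])
    z=np.array([np.cos(th),-np.sin(th)]);n=np.array([np.sin(th),np.cos(th)])
    t=edge-.011*n+(e+.034)*z
    return np.array([x,*t]),frame([0,*z],[1,-.0175,0])
a,b,n=float(sys.argv[1]),float(sys.argv[2]),int(sys.argv[3])
o=observe();p0,R0=o['position'],o['tool_rot'];x=p0[0]
rows=[]
for f in np.linspace(a,b,n):
    p,R=pose(f,x); s=R0.T@(p-p0)/.04; w=np.rad2deg(Ro.from_matrix(R0.T@R).as_rotvec())/5
    rows.append([np.round(s,2).tolist(),np.round(w,2).tolist()]);p0,R0=p,R
print(p0,str(rows).replace(' ',''))
E
python3 arc.py .37 1.09 9
```

```text
[0.61819554 0.09998664 0.20212373] [[[0.21,-0.0,-0.08],[0.02,-0.06,0.03]],[[0.35,-0.0,-0.24],[-0.01,-0.47,0.01]],[[0.36,-0.0,-0.24],[-0.01,-0.47,0.01]],[[0.37,-0.0,-0.22],[-0.01,-0.47,0.01]],[[0.38,-0.01,-0.2],[-0.01,-0.47,0.0]],[[0.39,-0.01,-0.16],[-0.01,-0.47,0.0]],[[0.39,-0.01,-0.07],[-0.01,-0.47,0.0]],[[0.39,-0.01,-0.05],[-0.01,-0.47,0.0]],[[0.39,-0.01,-0.03],[-0.01,-0.47,0.0]]]
```

```bash
python3 -m pendant '[[[0.21,0,-0.08],[0.02,-0.06,0.03]],[[0.35,0,-0.24],[-0.01,-0.47,0.01]],[[0.36,0,-0.24],[-0.01,-0.47,0.01]],[[0.37,0,-0.22],[-0.01,-0.47,0.01]],[[0,0,0],[0,0,0]]]'
python3 - <<'E'
from h import *
P=cloud(get_image('top')).reshape(-1,3)
m=(P[:,0]>.43)&(P[:,0]<.53)&(P[:,1]>-.02)&(P[:,1]<.18)&(P[:,2]>.1)&(P[:,2]<.45); q=P[m]; print(m.sum(),np.arctan(-np.polyfit(q[:,1],q[:,2],1)[0]))
lidang('top');st()
E
python3 arc.py .70 1.09 5
```

```text
time_s: 18.23
position: [0.6179, 0.0479, 0.1456]
tool_rot: [[0.012, 1.0, -0.001], [0.793, -0.009, 0.61], [0.61, -0.008, -0.793]]
ft_force: [-0.8, -0.3, -0.0]
grip_width: 0.0002
gripper_force: 0.0
3569 0.4650765653722211
lid slope 0.4029860702969777 4923
18.32 [0.618  0.0473 0.1446] z [-0.001  0.611 -0.792] y [ 1.    -0.011 -0.009] q [-22.6  35.3  70.3  34.3  90.7 -26.4] F [-0.1  0.6 -0.3] w -0.0001 0.0
[0.61801589 0.09998664 0.20212373] [[[0.22,-0.0,-0.13],[-0.01,-0.35,0.0]],[[0.42,-0.01,-0.2],[-0.01,-0.51,0.01]],[[0.42,-0.01,-0.08],[-0.01,-0.51,0.0]],[[0.42,-0.01,-0.06],[-0.01,-0.51,0.0]],[[0.43,-0.01,-0.03],[-0.01,-0.51,0.0]]]
```

```bash
python3 -m pendant '[[[0.22,0,-0.13],[-0.01,-0.35,0]],[[0.42,-0.01,-0.2],[-0.01,-0.51,0]],[[0.42,-0.01,-0.08],[-0.01,-0.51,0]],[[0.42,-0.01,-0.06],[-0.01,-0.51,0]],[[0.43,-0.01,-0.03],[-0.01,-0.51,0]]]'
python3 - <<'E'
from h import *
g=get_image('side');P=cloud(g)
cv2.imwrite('pics/a5.png',cv2.resize(g['img'][40:240,220:480],(780,600)))
st()
E
python3 arc.py 1.15 1.85 9
```

```text
time_s: 18.95
position: [0.6187, 0.0992, 0.203]
tool_rot: [[0.015, 1.0, 0.005], [0.903, -0.016, 0.429], [0.429, -0.002, -0.903]]
ft_force: [3.5, -4.6, -5.4]
grip_width: 0.0004
gripper_force: 2.9
19.0 [0.6186 0.1018 0.2049] z [ 0.005  0.428 -0.904] y [ 1.    -0.013 -0.   ] q [-13.1  29.5  65.   24.7  91.1 -13.1] F [ 2.1 -1.3 -2.5] w 0.0003 2.3
[0.61858256 0.23200946 0.21519568] [[[0.19,-0.0,0.03],[0.06,-0.22,0.05]],[[0.38,-0.01,0.01],[-0.01,-0.45,0.0]],[[0.38,-0.01,0.03],[-0.01,-0.45,0.0]],[[0.38,-0.01,0.05],[-0.01,-0.45,0.0]],[[0.37,-0.01,0.07],[-0.01,-0.45,0.0]],[[0.37,-0.01,0.09],[-0.01,-0.45,0.0]],[[0.36,-0.01,0.11],[-0.01,-0.45,0.0]],[[0.4,-0.01,0.14],[-0.0,-0.13,0.0]],[[0.4,-0.01,0.17],[0.0,0.0,0.0]]]
```

View pics/a5.png

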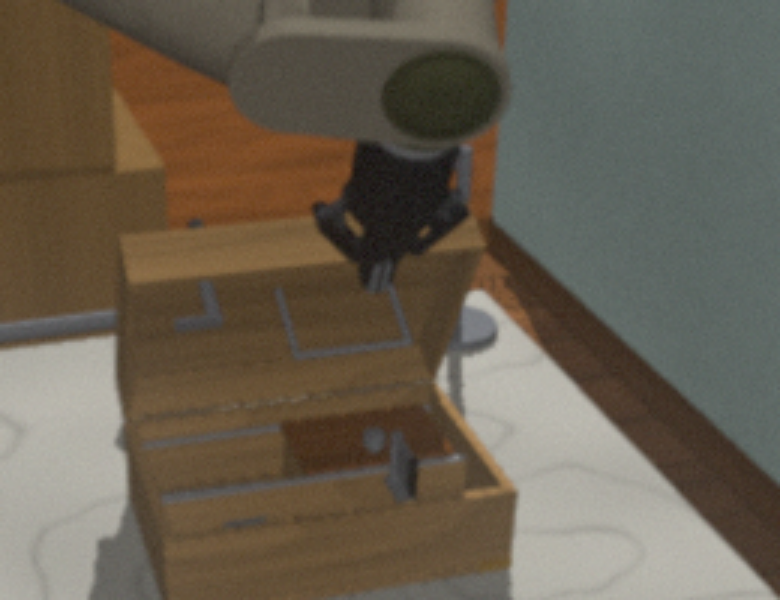

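```bash
python3 -m pendant '[[[0.19,0,0.03],[0.03,-0.22,0.03]],[[0.38,-0.01,0.01],[0,-0.45,0]],[[0.38,-0.01,0.03],[0,-0.45,0]],[[0.38,-0.01,0.05],[0,-0.45,0]],[[0.37,-0.01,0.07],[0,-0.45,0]],[[0,0,0],[0,0,0]]]'
python3 -m pendant '[[[0.37,-0.01,0.09],[0,-0.45,0]],[[0.36,-0.01,0.11],[0,-0.45,0]],[[0.4,-0.01,0.14],[0,-0.13,0]],[[0,0,0],[0,0,0]]]'
python3 - <<'E'
from h import *
st()
for c in('side','top'):
    P=cloud(get_image(c)).reshape(-1,3)
    m=(P[:,0]>.43)&(P[:,0]<.54)&(P[:,1]>.12)&(P[:,1]<.32)&(P[:,2]>.2)&(P[:,2]<.32); q=P[m]
    if m.sum()>10: print(c,m.sum(),np.percentile(q[:,1],[2,25,50,75,98]),np.percentile(q[:,2],[2,50,98]))
    for n in ['lid_front_edge','cover_knob']: print(c,n,[(np.round(d['point'],4).tolist(),round(d['conf'],2)) for d in landmark_of(c,n)])
E
```

```text
time_s: 19.75
position: [0.6173, 0.1666, 0.2208]
tool_rot: [[0.015, 1.0, -0.004], [0.963, -0.013, 0.268], [0.268, -0.007, -0.963]]
ft_force: [0.5, -0.7, 0.2]
grip_width: -0.0001
gripper_force: 0.0
time_s: 20.25
position: [0.6164, 0.2137, 0.2172]
tool_rot: [[0.015, 1.0, -0.007], [0.983, -0.013, 0.182], [0.181, -0.009, -0.983]]
ft_force: [-0.6, -0.9, -0.6]
grip_width: 0.0005
gripper_force: 0.0
20.25 [0.6164 0.2137 0.2172] z [-0.007  0.182 -0.983] y [ 1.    -0.013 -0.009] q [ 4.  30.6 57.2 10.5 91.8  5.2] F [-0.6 -0.9 -0.6] w 0.0005 0.0
side 1017 [0.19663072 0.2374765  0.25067704 0.25440645 0.26142423] [0.20139094 0.23728626 0.275448  ]
side lid_front_edge [([0.5726, 0.2205, 0.2784], 0.8)]
side cover_knob [([0.6267, 0.0976, 0.0744], 0.78)]
top lid_front_edge []
top cover_knob [([0.6275, 0.0921, 0.078], 0.79)]
```

Run:
```python
from h import *
R=frame([0,0,-1],[1,-.0175,0])
A,_=plan([.666,.094,.14],R)
plan([.666,.094,.038],R,p0=A,R0=R)
```

```text
5 x [[-0.627, 0.256, 0.322], [-0.017, -0.416, 0.003]]
path [[0.627, 0.19, 0.201], [0.637, 0.167, 0.184], [0.646, 0.143, 0.169], [0.656, 0.119, 0.154], [0.666, 0.094, 0.14]]
3 x [[0.0, 0.0, 0.85], [0.0, 0.0, 0.0]]
path [[0.666, 0.094, 0.106], [0.666, 0.094, 0.072], [0.666, 0.094, 0.038]]
```

```bash
python3 -m pendant '[[[-0.63,0.256,0.1],[-0.017,-0.416,0]],[[-0.63,0.256,0.1],[-0.017,-0.416,0]],[[-0.63,0.256,0.47],[-0.017,-0.416,0]],[[-0.63,0.256,0.47],[-0.017,-0.416,0]],[[-0.63,0.256,0.47],[-0.017,-0.416,0]],[[0,0,0],[0,0,0]]]'
python3 - <<'E'
from h import *
st()
for c in('side','top'):
    get_image(c)
    for n in ['lid_front_edge','cover_knob']: print(c,n,[(np.round(d['point'],4).tolist(),round(d['conf'],2)) for d in landmark_of(c,n)])
R=frame([0,0,-1],[1,-.0175,0]); plan([.667,.094,.04],R)
E
```

```text
time_s: 21.3
position: [0.6659, 0.0907, 0.1372]
tool_rot: [[0.017, 1.0, -0.004], [1.0, -0.017, -0.001], [-0.001, -0.004, -1.0]]
ft_force: [-0.8, 1.1, 0.3]
grip_width: 0.0
gripper_force: 0.0
21.3 [0.6659 0.0907 0.1372] z [-0.004 -0.001 -1.   ] y [ 1.    -0.017 -0.004] q [-2.3 36.9 58.  -0.1 85.3 -1.3] F [-0.8  1.1  0.3] w 0.0 0.0
side lid_front_edge [([0.572, 0.2198, 0.2763], 0.68)]
side cover_knob [([0.6272, 0.0966, 0.0773], 0.82)]
top lid_front_edge [([0.5713, 0.2188, 0.2749], 0.71)]
top cover_knob []
3 x [[0.01, 0.005, 0.84], [0.007, 0.002, 0.01]]
path [[0.666, 0.093, 0.107], [0.667, 0.094, 0.074], [0.667, 0.094, 0.04]]
```

```bash
python3 -m pendant '[[[0.02,0.005,0.84],[0.007,0.002,0.01]],[[0.02,0.005,0.84],[0.007,0.002,0.01]],[[0.02,0.005,0.8],[0,0,0]],[[0,0,0],[0,0,0]]]'
python3 -m pendant '[[[0,-0.4,0],[0,0,0]],[[0,0,0],[0,0,0]]]'
python3 -m pendant '[[[0,-0.4,0],[0,0,0]],[[0,0,0],[0,0,0]]]'
```

```text
time_s: 22.1
position: [0.6655, 0.095, 0.039]
tool_rot: [[0.017, 1.0, -0.005], [1.0, -0.017, -0.0], [-0.0, -0.005, -1.0]]
ft_force: [0.2, -0.6, 1.0]
grip_width: 0.0002
gripper_force: 0.0
time_s: 22.35
position: [0.6511, 0.0951, 0.0428]
tool_rot: [[0.017, 1.0, 0.001], [1.0, -0.017, -0.0], [-0.0, 0.001, -1.0]]
ft_force: [0.0, -0.6, 0.3]
grip_width: -0.0
gripper_force: 0.0
time_s: 22.6
position: [0.6353, 0.0953, 0.0422]
tool_rot: [[0.017, 1.0, 0.001], [1.0, -0.017, -0.0], [-0.0, 0.001, -1.0]]
ft_force: [0.0, -0.2, 0.5]
grip_width: 0.0003
gripper_force: 0.0
```

Run:
```python
from h import *
for c in('side','top'):
    g=get_image(c)
    for n in ['cover_knob']: print(c,n,[(np.round(d['point'],4).tolist(),round(d['conf'],2)) for d in landmark_of(c,n)])
    if c=='side': cv2.imwrite('pics/a6.png',cv2.resize(g['img'][130:230,240:400],(800,500)))
```

```text
side cover_knob [([0.614, 0.0946, 0.0762], 0.91)]
top cover_knob []
```

View pics/a6.png

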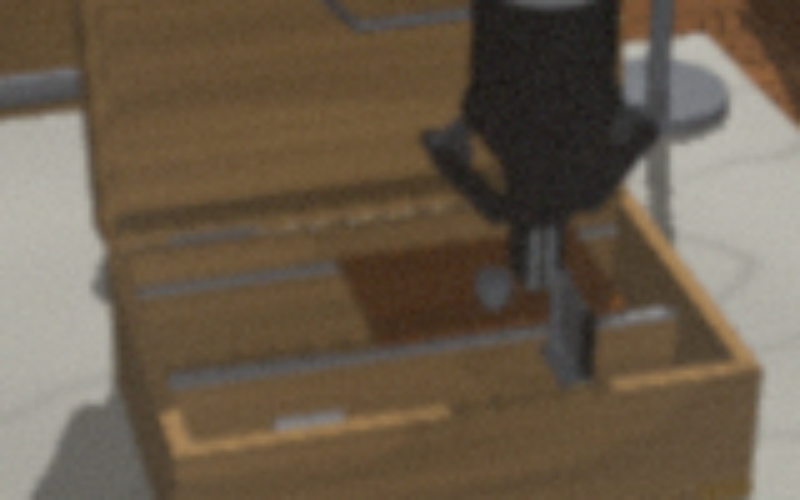

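```bash
python3 -m pendant '[[[0,-0.33,0.04],[0,0,0]],[[0,-0.33,0],[0,0,0]],[[0,-0.33,0],[0,0,0]],[[0,-0.33,0],[0,0,0]],[[0,-0.33,0],[0,0,0]],[[0,-0.33,0],[0,0,0]],[[0,-0.33,0],[0,0,0]],[[0,0,0],[0,0,0]]]'
python3 -m pendant '[[[0,-0.25,0],[0,0,0]],[[0,0,0],[0,0,0]]]'
python3 -m pendant '[[[0,-0.25,0],[0,0,0]],[[0,0,0],[0,0,0]]]'
```

```text
time_s: 23.8
position: [0.5424, 0.0968, 0.0394]
tool_rot: [[0.017, 1.0, -0.001], [1.0, -0.017, -0.0], [-0.0, -0.001, -1.0]]
ft_force: [0.4, -0.1, 0.3]
grip_width: 0.0001
gripper_force: 0.0
time_s: 24.05
position: [0.532, 0.0969, 0.0392]
tool_rot: [[0.017, 1.0, -0.002], [1.0, -0.017, -0.0], [-0.0, -0.002, -1.0]]
ft_force: [-0.4, -0.1, 0.2]
grip_width: -0.0003
gripper_force: 0.0
time_s: 24.3
position: [0.5215, 0.0972, 0.0392]
tool_rot: [[0.017, 1.0, -0.002], [1.0, -0.017, -0.0], [-0.0, -0.002, -1.0]]
ft_force: [0.2, -0.2, -0.9]
grip_width: -0.0002
gripper_force: 0.0
```

```bash
python3 -m pendant '[[[0,-0.15,0],[0,0,0]],[[0,0,0],[0,0,0]]]'
python3 -m pendant '[[[0,-0.15,0],[0,0,0]],[[0,0,0],[0,0,0]]]'
python3 -m pendant '[[[0,-0.12,0],[0,0,0]],[[0,0,0],[0,0,0]]]'
```

```text
time_s: 24.55
position: [0.5198, 0.097, 0.0403]
tool_rot: [[0.018, 1.0, 0.008], [1.0, -0.018, -0.0], [-0.0, 0.008, -1.0]]
ft_force: [11.5, 0.5, -1.8]
grip_width: -0.0001
gripper_force: 4.8
time_s: 24.8
position: [0.5187, 0.0967, 0.0417]
tool_rot: [[0.018, 1.0, 0.019], [1.0, -0.018, -0.001], [-0.0, 0.019, -1.0]]
ft_force: [25.7, 0.7, -3.7]
grip_width: 0.0006
gripper_force: 11.0
time_s: 25.05
position: [0.5155, 0.0964, 0.0433]
tool_rot: [[0.018, 1.0, 0.023], [1.0, -0.018, -0.001], [-0.001, 0.023, -1.0]]
ft_force: [2.1, -10.4, 53.6]
grip_width: -0.0005
gripper_force: 27.6
```

```bash
python3 -m pendant '[[[0,0,-0.3],[0,0,0]],[[0,0,-1],[0,0,0]],[[0,0,-1],[0,0,0]],[[0,0,-1],[0,0,0]],[[0,0,-1],[0,0,0]],[[0,0,0],[0,0,0]],[[0,0,0],[0,0,0]]]'
python3 - <<'E'
from h import *
st()
for c in('side','top'):
    g=get_image(c)
    for n in ['lid_front_edge','cover_knob','tumbler','bitters','olive_dish']: print(c,n,[(np.round(d['point'],4).tolist(),round(d['conf'],2)) for d in landmark_of(c,n)][:1])
    if c=='side': cv2.imwrite('pics/a7.png',g['img'])
E
```

```text
time_s: 25.92
position: [0.5051, 0.0975, 0.2103]
tool_rot: [[0.017, 1.0, -0.003], [1.0, -0.017, -0.0], [-0.0, -0.003, -1.0]]
ft_force: [-0.5, -0.5, -0.0]
grip_width: -0.0002
gripper_force: 0.0
25.93 [0.5051 0.0975 0.2103] z [-0.003 -0.    -1.   ] y [ 1.    -0.017 -0.003] q [-2.3 17.8 78.5 -0.  83.8 -1.3] F [-0.5 -0.5 -0. ] w -0.0002 0.0
side lid_front_edge [([0.5726, 0.2207, 0.278], 0.72)]
side cover_knob [([0.4953, 0.0993, 0.0756], 0.95)]
side tumbler []
side bitters []
side olive_dish [([0.5658, -0.1397, 0.0013], 0.87)]
top lid_front_edge []
top cover_knob [([0.4976, 0.0927, 0.0795], 0.65)]
top tumbler [([0.4994, 0.3751, 0.0035], 0.57)]
top bitters [([0.6725, 0.3423, 0.001], 0.68)]
top olive_dish [([0.5645, -0.1405, 0.004], 0.65)]
```

View pics/a7.png

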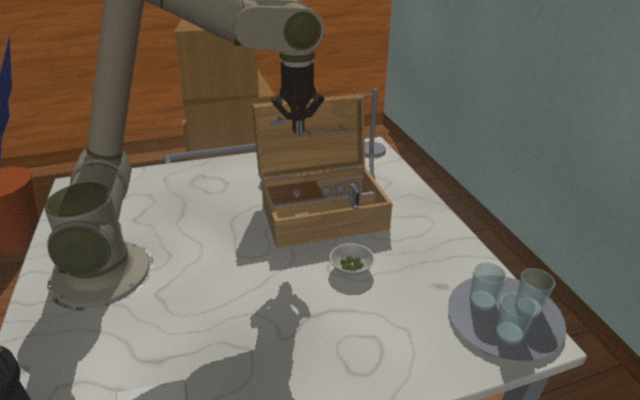

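```bash
python3 -c "
from rig import *
print(close_job())"
```

```text
the job is handed in; nothing more can be done
None
```

The job is handed in at about 26 s, but no verdict came back: by the cameras the lid stands swung back at about 1.78 rad, the cover was pushed left until it met its stop, and the tumbler, olive dish and bitters bottle are within about 5 mm of where they stood.

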